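# Change the head of a vortex mixer and press it to run

### The job

Change the head on the vortex mixer: pull the small cup head up off the drive stud and stand it upright on the floor of the sheet pan, let go of it, then take the round flat platform head from the pan and fit it, disc upwards, on the mixer so that its hidden socket drops fully down over the stud. Press the fitted platform down until the stud's press-to-run spring is fully down, and finish while you are still holding it pressed down: do not let go or ease off. Leave the other things in the pan and around the mixer where they are.

Things in the scene. Friction and masses are not known exactly. Their poses are not given: they have to be found in the camera images.
- mixer: vortex mixer, cream housing, fixed to the bench: 165 mm deep (x), 122 mm wide (y). Origin at the centre of its underside on the bench; x points from its sloping control panel to its rear, z up. Flat top 112 mm above the bench; a round black rubber boot on it (86 mm across) rises to 122 mm; the drive stud stands upright in the boot, 28 mm to +x of the origin
- stud_seat (a point): point on the axis of the steel drive stud at the top of its flange (28 mm across), on which a fitted head rests; 130 mm above the bench when the stud is up; moves down with the stud. From here the stud rises 16 mm: 11 mm diameter for 10 mm, then tapering to 5 mm at the tip. z up. At the start the cup head covers it
- stud (a joint): how far the drive stud is pressed down, m: 0 = up (sprung), 0.004 = fully down on its stop. Moves only along the vertical; the spring takes about 3 N to start and 9 N to be fully down; comes up by itself when let go
- cup_mid (a point): cup head, black rubber, loose, at the start sitting on the drive stud (lifts straight off, 16 mm): round, 42 mm high, 40 mm diameter from 20 mm above its underside up, 34 mm below that; shallow bowl in its top. Point on its axis half-way up (21 mm above its underside), z along its axis, up. Blind socket in the underside, 13 mm diameter, 18 mm deep
- platform_mid (a point): platform head, black rubber, 0.10 to 0.16 kg, loose, standing in the pan: round dimpled disc 60 mm in diameter, its rim 22 to 38 mm above the underside, on a hub 32 mm across; 38 mm high in all. Point on its axis half-way up (19 mm above its underside), z along its axis, up. Central blind socket in the underside, 13 mm diameter, 18 mm deep; when fully on, this point is 19 mm above stud_seat
- pan: aluminium sheet pan for the mixer's heads, fixed to the bench: 240 mm (x) by 330 mm (y), 25 mm high, walls and floor 3 mm thick. Origin at the centre of its underside on the bench, z up. Its middle is free for the cup head; platform and insert heads stand near y = +105 and -105 mm (x within 30 mm), in either order
- insert_mid (a point): insert head for tubes, black rubber, loose, standing in the pan, not needed: a tall plain cylinder 44 mm in diameter, 65 mm high. Point on its axis half-way up. Leave alone
- forceps: steel forceps, 135 mm long, lying in the pan along its far (+x) side. Leave alone
- marker: marker pen, 130 mm long, lying on the bench behind the mixer. Leave alone
- beaker: glass beaker, 84 mm across, 110 mm high, standing on the bench beyond the mixer and the pan, between them. Leave alone
There are look-alikes about, which are no part of the job. What is shaped like the part that bears platform_mid but brown or yellow is not meant.

How it is judged:
On the way, in this order (a step that is already met when the one before it is completed fails the run):
1. the cup head stands upright on the pan's floor, let go (x of cup_mid in the frame of pan between -0.1 and 0.1 m and y of cup_mid in the frame of pan between -0.145 and 0.145 m and z of cup_mid in the frame of pan below 0.027 m and angle between cup_mid's own z axis and vertical below 0.12 rad and contact force between each of the arm, the fingers and cup below 0.1 N), for 0.2 s.
2. the platform head has dropped fully down over the drive stud (horizontal distance between platform_mid and stud_seat below 0.003 m and z of platform_mid in the frame of stud_seat below 0.021 m and angle between platform_mid's own z axis and vertical below 0.06 rad), for 0.1 s.
At the end, for the whole second after the job is handed in: Platform on the stud (axes within 3 mm, underside within 2 mm of the flange, level to 0.06 rad), pressed so the stud is over 3 mm down, robot pushing on it with over 3 N. Cup head upright (0.12 rad), untouched, still, on the pan floor. Insert, forceps, marker, beaker within 30 mm of start (all of step 1 and all of step 2 and value of joint stud above 0.003 m and contact force between any of the fingers, the arm and platform above 3 N and linear speed of each of cup, platform below 0.02 m/s); the arm keeps its last pose, push and grip.
It fails at once if the insert head, forceps, marker or beaker is moved more than 30 mm (distance of any of insert_mid, forceps, marker, beaker from where it was at the start of the episode above 0.03 m).
It also fails if it takes over 45 s, if anything falls off the work surface, if the arm or the gripper's body presses on something with over 40 N, if the wrist force passes 120 N, or if a joint passes its speed limit or range.

### The arm

A 7-joint arm with a two-finger parallel gripper is mounted at the origin on the work surface. World frame = base frame: x ahead of the robot, y to its left, z up, the work surface at z = 0. Lengths are in m, angles in rad, forces in N, time in s.
With the tool pointing down it reaches from about 0.4 to 0.85 m from the base axis. Payload 10.4 kg.
Tool frame: the origin (TCP) lies between the finger pads; the fingertips stand 11 mm ahead of it and the grasp point (between the pads) lies 8 mm behind it (tip_reach is the distance from the TCP to the fingertips, in m); z points along the fingers, y is the line along which they close (so a half turn about z gives the same grasp; the last joint's range is limited). The gripper opens to 85 mm and grips with 20 to 120 N. Pads are 22 mm wide; open, the fingers measure 114 mm over their backs; the gripper's body (76 mm by 85 mm) begins 54 mm behind the grasp point. The pads swing forward as they close: fully open they stand 13 mm farther back than shut.
Start: joints at [1.133, 0.332, -0.065, 1.46, 0.022, 1.35, -0.088], TCP at [0.252, -0.572, 0.242] pointing down, gripper open.
Joint ranges: [-2.6, 2.6], [-0.5, 2.12], [-1.47, 1.34], [0.16, 2.42], [-1.27, 4.41], [0.06, 2.06], [-2.6, 2.6]. Speed limits (rad/s): [2.22, 2.22, 2.79, 2.79, 3.14, 3.14, 3.14].

### API

Orientations are given as a unit quaternion [x, y, z, w].
In Python, from workcell import * gives the robot as it stands.
- The arm moves only by the shell command python3 -m inch 'ROWS' [OPENING] [FORCE]. ROWS is JSON, a list of rows, each an object with "slide": the shift along the world's x, y, z in m, a list of three; "yaw": the turn about the world's z in rad. A call has 1 to 20 rows; each row is the pose to reach, as a shift and turn from the pose commanded when the call began; what a row does not reach only later rows make up. A row lasts 1/12 s, in which the tool goes at most 41.7 mm and 7.16 degrees, less where a joint would pass 70% of its speed; a pose out of reach is approached as far as the arm can. A call with a gripper value outside its range is refused whole. OPENING is the closure in counts, from 0 (fully open) to 255 (shut), set as the call begins (- or left out, the last holds). The fingers move at their own pace and stop on an object; FORCE is the grip in N (left out, the last holds). Time passes only in rows, so rows that repeat a pose let the fingers close. It gives the time, the measured TCP pose, the force, the opening and the grip force at its end, in the units of the state.
- get_obs(): the state, without advancing time (a new reading comes with each control period).
- camera(name): name is "scene" or "top"; returns a dict with "frame" (384x512x3 uint8, red, green, blue), "fx", "fy", "cx", "cy" (pixels), "extrinsics" (4x4, takes a point from world to camera coordinates). Camera axes: x right, y down, z forward; pixel columns grow to the right and rows downward; lengths in m; the calibration is good to about 2 mm. A picture is of the moment at which its call begins. There is no depth.
- hand_in(): hands the job in; it is judged then, once.
The state is a dict: "clock": time; "joint_pos": joint angles; "joint_velocities": joint speeds; "tau": joint torques, N m; "position": TCP position; "ee_rot": TCP orientation; "ft_force": force on the tool from outside, world axes, zero at the start; "torque": the same for the moment, N m; "grip_width": opening from 0.0 (shut) to 1.0 (fully open); "grasp_force": force on a finger pad.
Only numpy, scipy, OpenCV 4.12 (cv2) and the standard library are available. Lean on these libraries where they do the work, as an engineer would, in place of code of your own. Each camera call takes 0.05 s, during which the arm holds its last target. There are 200 camera calls.

## Working session

There is one attempt and no reset: what is moved stays moved. The work goes in short steps, Python scripts to look and compute and a shell command to move; the robot and the scene stay as the last step left them, time stands still between calls to the robot, and variables do not carry over. Pictures are saved under pics/ and viewed, at most 12 in all, crops included, and the job is handed in when it is done.

```bash
mkdir -p pics; cat > h.py <<'E'
from workcell import *
import numpy as np, cv2
def snap(n,f):
    c=camera(n); cv2.imwrite('pics/'+f,c['frame'][:,:,::-1]); return c
def ray(c,u,v):
    E=np.array(c['extrinsics']);R=E[:3,:3];t=E[:3,3]
    d=R.T@np.array([(u-c['cx'])/c['fx'],(v-c['cy'])/c['fy'],1]); return -R.T@t,d
def onz(c,u,v,z):
    o,d=ray(c,u,v); return o+d*(z-o[2])/d[2]
def px(c,p):
    E=np.array(c['extrinsics']);q=E[:3,:3]@np.array(p)+E[:3,3]
    return np.array([c['fx']*q[0]/q[2]+c['cx'],c['fy']*q[1]/q[2]+c['cy']])
E
python3 - <<'E'
from h import *
for n in('scene','top'):
    c=snap(n,n+'0.png'); print(n,c['fx'],c['cx'],c['cy'],ray(c,256,192))
o=get_obs();print(o['position'],o['ee_rot'],o['grip_width'],o['clock'])
E
```

```text
scene 348.02574948291505 252.6025507755835 194.8951931703268 (array([ 0.99297824, -0.09734002,  0.84736672]), array([-0.56467788,  0.18997227, -0.8032521 ]))
top 414.9033164421544 259.6026866414598 189.27279027205367 (array([0.26730886, 0.06683798, 1.25784305]), array([ 0.19378887,  0.02153326, -0.98086737]))
[ 0.25174679 -0.57169465  0.24159138] [ 9.78567070e-01  2.05927332e-01 -1.67977437e-04 -6.28897989e-04] 0.9994188309313783 0.1
```

View pics/scene0.png

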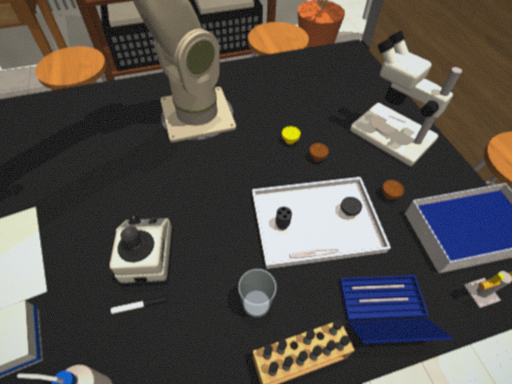

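View pics/top0.png

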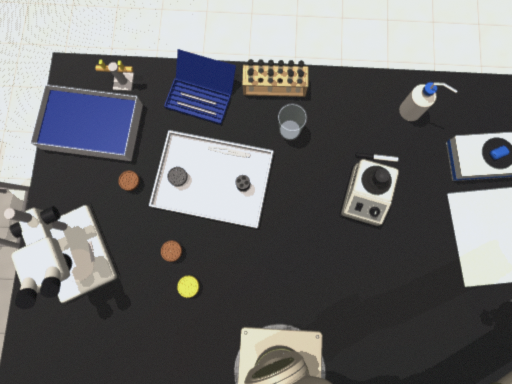

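Scene: the mixer is at about (140,250), with the cup at (130,235). The pan holds the insert (284,217) and the platform (351,206). Top: cup at about (380,176), platform (177,177), insert (243,183). I'll zoom in on these.

```bash
python3 - <<'E'
from h import *
T=cv2.imread('pics/top0.png');S=cv2.imread('pics/scene0.png')
def cr(I,x,y,w=64,h=48):
    a=cv2.resize(I[y:y+h,x:x+w],(400,300),interpolation=cv2.INTER_CUBIC); return np.uint8(255*(a/255.)**.5)
cv2.imwrite('pics/crop0.png',np.vstack([np.hstack([cr(T,340,150),cr(T,150,155)]),np.hstack([cr(S,105,212),cr(S,320,185)])]))
E
```

```text
(no output)
```

View pics/crop0.png

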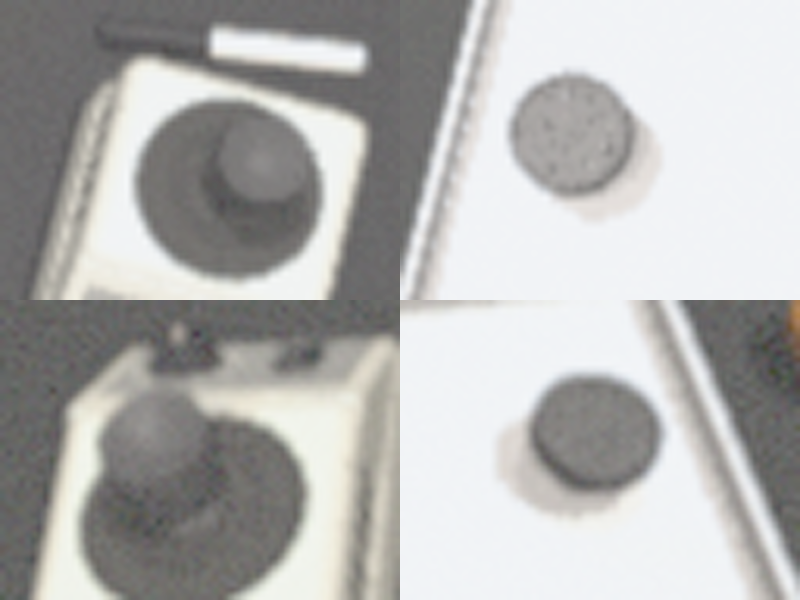

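Crops: cup-top disc centre is at about top (381.9,175.6) and scene (129.8,233.9). The boot sits around it on cream, and the platform is clean against the pan at top (177,176) and scene (350,206).

```bash
python3 - <<'E'
from h import *
ct=camera('top');cs=camera('scene')
def blob(c,x,y,r,th):
    g=cv2.cvtColor(c['frame'],cv2.COLOR_RGB2GRAY)
    m=np.uint8(g<th); n,l,s,ce=cv2.connectedComponentsWithStats(m[y-r:y+r,x-r:x+r])
    k=l[r,r]; mm=np.uint8(l==k); cn=max(cv2.findContours(mm,0,1)[0],key=len)
    e=cv2.fitEllipse(cn); return np.array(e[0])+[x-r,y-r],e[1],s[k,4]
print('boot top',b:=blob(ct,375,183,22,110)); print(onz(ct,*b[0],.120))
for c,x,y in((ct,177,177),(cs,350,206)):
    b=blob(c,x,y,20,110); print('plat',b,onz(c,*b[0],.037))
for c,x,y in((ct,243,183),(cs,284,215)):
    b=blob(c,x,y,22,110); print('ins',b,onz(c,*b[0],.05))
print('cup',onz(ct,381.5,175.2,.170),onz(cs,129.4,233.5,.170))
# triangulate
def tri(a,b):
    o1,d1=ray(ct,*a);o2,d2=ray(cs,*b); s=np.linalg.lstsq(np.c_[d1,-d2],o2-o1,rcond=None)[0]
    return o1+d1*s[0],o2+d2*s[1]
print(tri((381.5,175.2),(129.4,233.5)))
# pan corners / mixer orientation (contours)
g=cv2.cvtColor(ct['frame'],cv2.COLOR_RGB2GRAY)
for (x0,y0,x1,y1) in((145,125,280,230),(338,157,402,226)):
    m=np.uint8(g[y0:y1,x0:x1]>120); cn=max(cv2.findContours(m,0,1)[0],key=cv2.contourArea)
    bx=cv2.boxPoints(cv2.minAreaRect(cn))+[x0,y0]
    z=.025 if x0<200 else .11
    print(bx.round(1).tolist()); print(np.round([onz(ct,*p,z)[:2] for p in bx],3).tolist())
E
```

```text
boot top (array([376.13747787, 179.71393013]), (27.246889114379883, 29.059980392456055), np.int32(662))
[ 0.54584966 -0.24339949  0.12      ]
plat (array([177.85514832, 176.23914337]), (16.629535675048828, 18.43312644958496), np.int32(162)) [0.54402426 0.33242709 0.037     ]
plat (array([350.60729408, 206.19625854]), (18.239465713500977, 19.91094207763672), np.int32(311)) [0.5469309  0.33564792 0.037     ]
ins (array([242.9439621 , 183.25863075]), (12.286845207214355, 15.165379524230957), np.int32(162)) [0.53032188 0.13373531 0.05      ]
ins (array([282.91111946, 217.66659164]), (14.321330070495605, 23.175395965576172), np.int32(285)) [0.5358084 0.1354619 0.05     ]
cup [ 0.54689438 -0.24419266  0.17      ] [ 0.54636665 -0.24058922  0.17      ]
(array([ 0.54650898, -0.24376391,  0.17149958]), array([ 0.54677757, -0.24045742,  0.17062323]))
[[148.2, 205.7], [164.1, 127.7], [273.3, 149.9], [257.4, 227.9]]
[[0.451, 0.415], [0.7, 0.393], [0.646, 0.048], [0.402, 0.083]]
[[341.8, 213.7], [357.2, 157.2], [399.6, 168.7], [384.2, 225.2]]
[[0.446, -0.151], [0.612, -0.192], [0.584, -0.313], [0.42, -0.268]]
```

Stud/cup axis is at about (0.5465,-0.243) and platform at about (0.5455,0.334). The pan centre is at about (0.55,0.235), and the sizes match what was given. Next I move above the cup with the fingers closing along x.

```bash
python3 -m inch '[{"slide":[0.295,0.329,0],"yaw":1.155},{"slide":[0.295,0.329,0],"yaw":1.155},{"slide":[0.295,0.329,0],"yaw":1.155},{"slide":[0.295,0.329,0],"yaw":1.155},{"slide":[0.295,0.329,0],"yaw":1.155},{"slide":[0.295,0.329,0],"yaw":1.155},{"slide":[0.295,0.329,0],"yaw":1.155},{"slide":[0.295,0.329,0],"yaw":1.155},{"slide":[0.295,0.329,0],"yaw":1.155},{"slide":[0.295,0.329,0],"yaw":1.155},{"slide":[0.295,0.329,0],"yaw":1.155},{"slide":[0.295,0.329,0],"yaw":1.155},{"slide":[0.295,0.329,0],"yaw":1.155},{"slide":[0.295,0.329,0],"yaw":1.155},{"slide":[0.295,0.329,0],"yaw":1.155}]' 0
python3 -c "
from h import *
print(get_obs()['joint_pos'])
a=cv2.resize(snap('top','t1.png')['frame'][120:240,300:460],(400,300));b=cv2.resize(snap('scene','s1.png')['frame'][150:300,50:250],(400,300))
cv2.imwrite('pics/v1.png',np.hstack([a,b])[:,:,::-1])"
```

```text
clock: 1.45
position: [0.546, -0.2446, 0.2422]
ee_rot: [0.708, 0.706, -0.0, 0.0]
ft_force: [-0.2, 0.3, 0.1]
grip_width: 1.002
grasp_force: 0.0
[ 0.70664985  0.30791717 -0.44820643  1.51649428  0.13576957  1.34833539
  0.24338256]
```

View pics/v1.png

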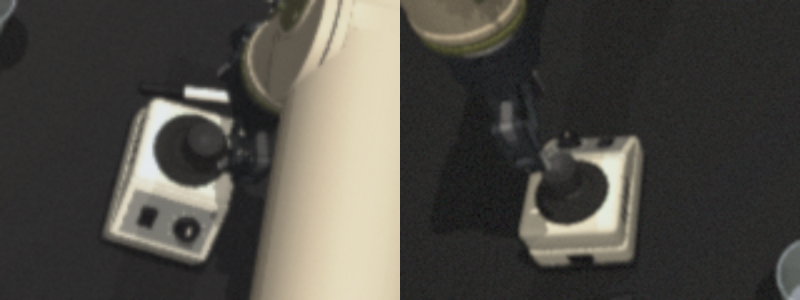

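The gripper is above the cup; the fingers are at crop (240,155) in the top view. I'll check that against the projected TCP, then descend.

```bash
python3 -c "
from h import *
p=get_obs()['position'];print(p)
for n,x0,y0,k,d in(('top',300,120,2.5,0),('scene',50,150,2,400)):
    c=camera(n)
    for z in(0,.05):print(n,(px(c,p+[0,0,z])-[x0,y0])*k+[d,0])"
python3 -m inch '[{"slide":[0,0,-0.03],"yaw":0},{"slide":[0,0,-0.05],"yaw":0},{"slide":[0,0,-0.05],"yaw":0},{"slide":[0,0,-0.05],"yaw":0}]'
```

```text
[ 0.54611333 -0.24442974  0.24234282]
top [224.47086292 121.96214791]
top [240.33982833 108.99167694]
scene [535.42866016 132.50151537]
scene [519.7188162  104.62042632]
clock: 1.98
position: [0.5462, -0.2433, 0.192]
ee_rot: [0.708, 0.707, -0.0, -0.001]
ft_force: [-0.5, -0.4, 0.5]
grip_width: 0.998
grasp_force: 0.0
```

```bash
python3 -m inch '[{"slide":[0,0,-0.02],"yaw":0},{"slide":[0,0,-0.04],"yaw":0},{"slide":[0,0,-0.04],"yaw":0},{"slide":[0,0,-0.04],"yaw":0}]'
python3 -m inch '[{"slide":[0,0,0],"yaw":0},{"slide":[0,0,0],"yaw":0},{"slide":[0,0,0],"yaw":0},{"slide":[0,0,0],"yaw":0},{"slide":[0,0,0],"yaw":0},{"slide":[0,0,0],"yaw":0},{"slide":[0,0,0],"yaw":0},{"slide":[0,0,0],"yaw":0},{"slide":[0,0,0],"yaw":0},{"slide":[0,0,0],"yaw":0}]' 255 50
```

```text
clock: 2.32
position: [0.547, -0.2432, 0.1534]
ee_rot: [0.708, 0.707, 0.0, 0.0]
ft_force: [0.9, -0.1, -0.3]
grip_width: 1.001
grasp_force: 0.0
clock: 3.15
position: [0.5473, -0.2432, 0.1526]
ee_rot: [0.707, 0.707, 0.0, 0.0]
ft_force: [2.6, -0.9, 3.6]
grip_width: 0.45
grasp_force: 50.0
```

```bash
python3 -m inch '[{"slide":[0,0,0.01],"yaw":0},{"slide":[0,0,0.02],"yaw":0},{"slide":[0,0,0.05],"yaw":0},{"slide":[0,0,0.09],"yaw":0},{"slide":[0,0,0.09],"yaw":0},{"slide":[0,0,0.09],"yaw":0}]'
```

```text
clock: 3.65
position: [0.5479, -0.2431, 0.2456]
ee_rot: [0.707, 0.707, 0.001, 0.002]
ft_force: [-0.4, 0.1, -0.6]
grip_width: 0.45
grasp_force: 50.4
```

```bash
python3 -m inch '[{"slide":[-0.004,0.24,0],"yaw":0},{"slide":[-0.004,0.24,0],"yaw":0},{"slide":[-0.004,0.24,0],"yaw":0},{"slide":[-0.004,0.24,0],"yaw":0},{"slide":[-0.004,0.24,0],"yaw":0},{"slide":[-0.008,0.48,0],"yaw":0},{"slide":[-0.008,0.48,0],"yaw":0},{"slide":[-0.008,0.48,0],"yaw":0},{"slide":[-0.008,0.48,0],"yaw":0},{"slide":[-0.008,0.48,0],"yaw":0},{"slide":[-0.008,0.48,0],"yaw":0},{"slide":[-0.008,0.48,0],"yaw":0},{"slide":[-0.008,0.48,-0.1],"yaw":0},{"slide":[-0.008,0.48,-0.1],"yaw":0},{"slide":[-0.008,0.48,-0.1],"yaw":0},{"slide":[-0.008,0.48,-0.1],"yaw":0},{"slide":[-0.008,0.48,-0.1],"yaw":0},{"slide":[-0.008,0.48,-0.1],"yaw":0}]'
python3 -c "
from h import *
a=cv2.resize(snap('top','t2.png')['frame'][120:240,130:290],(400,300));b=cv2.resize(snap('scene','s2.png')['frame'][140:290,220:420],(400,300))
cv2.imwrite('pics/v2.png',np.hstack([a,b])[:,:,::-1])
c=camera('top');g=c['frame'][100:260,320:440];cv2.imwrite('pics/stud.png',cv2.resize(g[50:98,20:84],(800,600),interpolation=2)[:,:,::-1])"
```

```text
clock: 5.15
position: [0.5395, 0.2374, 0.144]
ee_rot: [0.707, 0.707, 0.001, 0.0]
ft_force: [-0.2, 0.8, 0.0]
grip_width: 0.454
grasp_force: 50.5
```

View pics/v2.png

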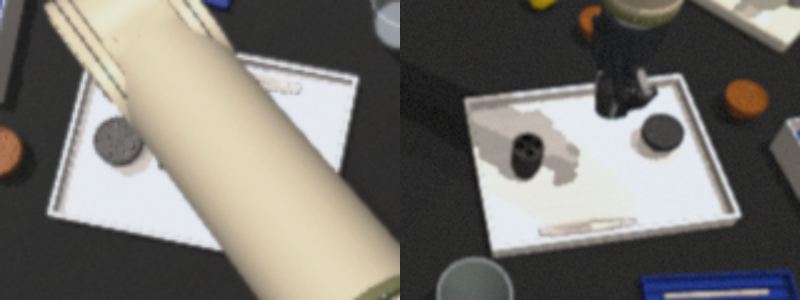

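View pics/stud.png

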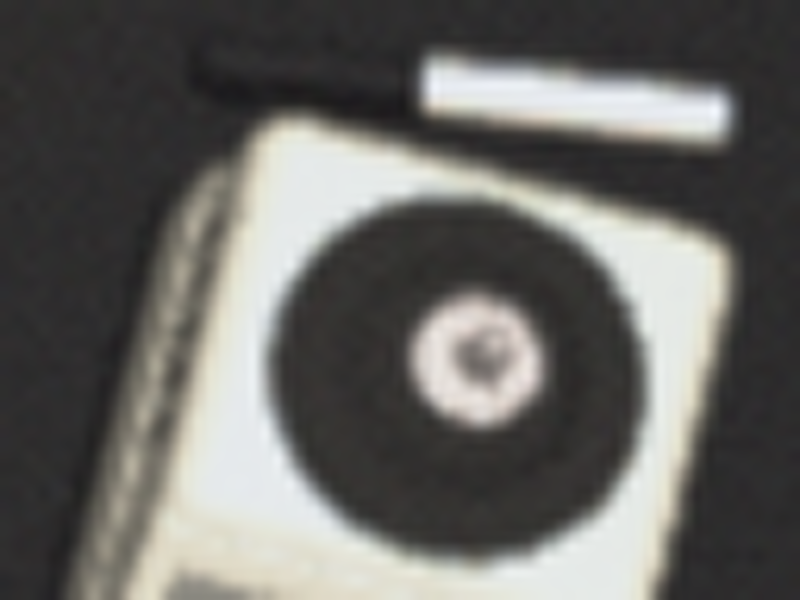

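The cup is in the gripper between the insert and the platform. Stud picture: bright flange at crop (478,360), which is top px (377.8,178.3). I'll lower the cup and compute the stud position.

```bash
python3 -m inch '[{"slide":[0,0,-0.035],"yaw":0},{"slide":[0,0,-0.07],"yaw":0},{"slide":[0,0,-0.095],"yaw":0},{"slide":[0,0,-0.107],"yaw":0},{"slide":[0,0,-0.112],"yaw":0},{"slide":[0,0,-0.1155],"yaw":0},{"slide":[0,0,-0.1155],"yaw":0},{"slide":[0,0,-0.1155],"yaw":0},{"slide":[0,0,-0.1155],"yaw":0}]'
python3 - <<'E'
from h import *
P=[]
for n,x,y,r in(('top',378,178,11),('scene',134,243,9)):
    c=camera(n);g=cv2.cvtColor(c['frame'],cv2.COLOR_RGB2GRAY)[y-r:y+r+1,x-r:x+r+1]
    m=np.uint8(g>115);k,l,s,ce=cv2.connectedComponentsWithStats(m)
    for i in range(1,k):
        if s[i,4]>15:
            f=cv2.convexHull(cv2.findContours(np.uint8(l==i),0,2)[0][0]);M=cv2.moments(f)
            q=np.array([M['m10'],M['m01']])/M['m00']+[x-r,y-r];print(n,s[i],q,onz(c,*q,.130))
E
```

```text
clock: 6.05
position: [0.5398, 0.2374, 0.0283]
ee_rot: [0.707, 0.707, 0.001, 0.001]
ft_force: [0.5, -0.1, -0.5]
grip_width: 0.452
grasp_force: 50.5
top [16  0  7  7 23] [387. 169.] [ 0.57590566 -0.27106614  0.13      ]
top [ 6  7 11 10 86] [377.80952381 178.39002268] [ 0.54745011 -0.24532883  0.13      ]
scene [  3   3  13  12 116] [133.74358974 242.25160256] [ 0.54638633 -0.24159578  0.13      ]
```

```bash
python3 -m inch '[{"slide":[0,0,-0.001],"yaw":0},{"slide":[0,0,-0.002],"yaw":0},{"slide":[0,0,-0.003],"yaw":0},{"slide":[0,0,-0.003],"yaw":0},{"slide":[0,0,-0.003],"yaw":0}]'
```

```text
clock: 6.57
position: [0.5395, 0.2373, 0.0268]
ee_rot: [0.708, 0.707, 0.0, 0.001]
ft_force: [-10.5, -6.6, 29.4]
grip_width: 0.451
grasp_force: 53.4
```

```bash
python3 -m inch '[{"slide":[0,0,0.001],"yaw":0},{"slide":[0,0,0.001],"yaw":0}]'
python3 -m inch '[{"slide":[0,0,0],"yaw":0},{"slide":[0,0,0],"yaw":0},{"slide":[0,0,0],"yaw":0},{"slide":[0,0,0],"yaw":0},{"slide":[0,0,0],"yaw":0},{"slide":[0,0,0],"yaw":0},{"slide":[0,0,0],"yaw":0},{"slide":[0,0,0.02],"yaw":0},{"slide":[0,0,0.06],"yaw":0},{"slide":[0,0,0.1],"yaw":0},{"slide":[0,0,0.1],"yaw":0},{"slide":[0,0,0.1],"yaw":0}]' 0
python3 -c "
from h import *
a=cv2.resize(snap('top','t3.png')['frame'][120:240,130:290],(400,300));b=cv2.resize(snap('scene','s3.png')['frame'][140:290,220:420],(400,300))
cv2.imwrite('pics/v3.png',np.hstack([a,b])[:,:,::-1])"
```

```text
clock: 6.73
position: [0.5395, 0.2372, 0.0268]
ee_rot: [0.708, 0.707, 0.001, 0.001]
ft_force: [-5.7, -3.8, 17.3]
grip_width: 0.45
grasp_force: 51.9
clock: 7.73
position: [0.5402, 0.2377, 0.1275]
ee_rot: [0.708, 0.707, 0.002, 0.001]
ft_force: [-0.5, 0.1, -0.8]
grip_width: 0.998
grasp_force: 0.0
```

View pics/v3.png

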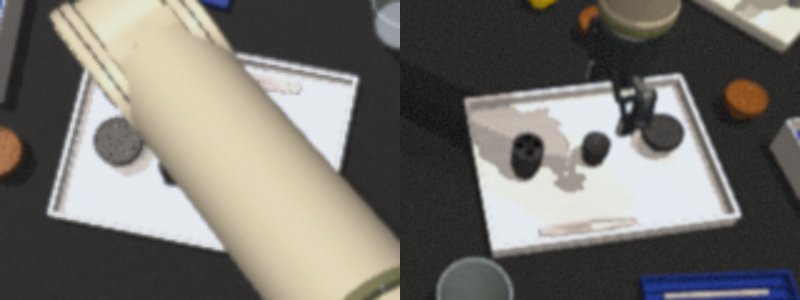

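The cup stands upright in the pan at scene crop (595,148), untouched, with the platform at (662,132). Next I grasp the platform.

```bash
python3 -m inch '[{"slide":[0.0055,0.0965,0],"yaw":0},{"slide":[0.0055,0.0965,0],"yaw":0},{"slide":[0.0055,0.0965,0],"yaw":0},{"slide":[0.0055,0.0965,0],"yaw":0},{"slide":[0.0055,0.0965,-0.04],"yaw":0},{"slide":[0.0055,0.0965,-0.07],"yaw":0},{"slide":[0.0055,0.0965,-0.09],"yaw":0},{"slide":[0.0055,0.0965,-0.1],"yaw":0},{"slide":[0.0055,0.0965,-0.1],"yaw":0},{"slide":[0.0055,0.0965,-0.1],"yaw":0}]'
python3 -m inch '[{"slide":[0,0,0],"yaw":0},{"slide":[0,0,0],"yaw":0},{"slide":[0,0,0],"yaw":0},{"slide":[0,0,0],"yaw":0},{"slide":[0,0,0],"yaw":0},{"slide":[0,0,0],"yaw":0},{"slide":[0,0,0],"yaw":0},{"slide":[0,0,0],"yaw":0}]' 255 70
```

```text
clock: 8.67
position: [0.5444, 0.3332, 0.0248]
ee_rot: [0.708, 0.707, -0.0, -0.0]
ft_force: [-0.0, 0.7, 0.8]
grip_width: 0.997
grasp_force: 0.0
clock: 9.33
position: [0.5454, 0.3341, 0.027]
ee_rot: [0.708, 0.707, 0.001, 0.001]
ft_force: [-1.2, -1.6, 8.1]
grip_width: 0.68
grasp_force: 74.0
```

```bash
python3 -m inch '[{"slide":[0,0,0.02],"yaw":0},{"slide":[0,0,0.06],"yaw":0},{"slide":[0,0,0.1],"yaw":0},{"slide":[0,0,0.14],"yaw":0},{"slide":[0,0,0.18],"yaw":0},{"slide":[0,0,0.18],"yaw":0},{"slide":[0,0,0.18],"yaw":0}]'
python3 -m inch '[{"slide":[0.002,-0.5775,0],"yaw":0},{"slide":[0.002,-0.5775,0],"yaw":0},{"slide":[0.002,-0.5775,0],"yaw":0},{"slide":[0.002,-0.5775,0],"yaw":0},{"slide":[0.002,-0.5775,0],"yaw":0},{"slide":[0.002,-0.5775,0],"yaw":0},{"slide":[0.002,-0.5775,0],"yaw":0},{"slide":[0.002,-0.5775,0],"yaw":0},{"slide":[0.002,-0.5775,0],"yaw":0},{"slide":[0.002,-0.5775,0],"yaw":0},{"slide":[0.002,-0.5775,0],"yaw":0},{"slide":[0.002,-0.5775,0],"yaw":0},{"slide":[0.002,-0.5775,0],"yaw":0},{"slide":[0.002,-0.5775,0],"yaw":0},{"slide":[0.002,-0.5775,0],"yaw":0},{"slide":[0.002,-0.5775,0],"yaw":0},{"slide":[0.002,-0.5775,0],"yaw":0},{"slide":[0.002,-0.5775,0],"yaw":0}]'
python3 -c "
from h import *
o=get_obs();print(o['position'],o['grip_width'])
a=cv2.resize(snap('top','t4.png')['frame'][120:240,320:480],(400,300));b=cv2.resize(snap('scene','s4.png')['frame'][180:285,70:210],(400,300))
cv2.imwrite('pics/v4.png',np.hstack([a,b])[:,:,::-1])"
```

```text
clock: 9.92
position: [0.5454, 0.3345, 0.2084]
ee_rot: [0.707, 0.707, 0.003, 0.001]
ft_force: [-0.6, 0.2, -2.0]
grip_width: 0.68
grasp_force: 75.2
clock: 11.42
position: [0.5464, -0.2423, 0.2043]
ee_rot: [0.707, 0.708, 0.0, -0.001]
ft_force: [0.3, 0.3, -1.3]
grip_width: 0.678
grasp_force: 75.3
[ 0.54644621 -0.24228443  0.20431416] 0.6775837815433251
```

View pics/v4.png

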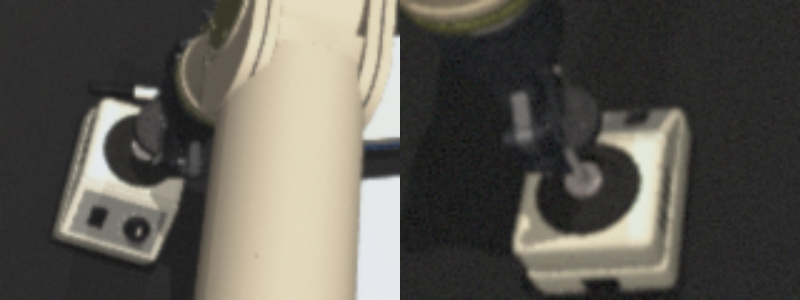

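The platform is held over the stud: disc at (580,115), stud at (582,178). A finger partly hides the disc, so I'll zoom in to check its tilt.

```bash
python3 -c "
from h import *
S=cv2.imread('pics/s4.png');T=cv2.imread('pics/t4.png')
g=lambda I:np.uint8(255*(cv2.resize(I,(400,400),interpolation=cv2.INTER_CUBIC)/255.)**.5)
cv2.imwrite('pics/v5.png',np.hstack([g(S[195:255,100:160]),g(T[145:205,360:420])]))"
```

```text
(no output)
```

View pics/v5.png

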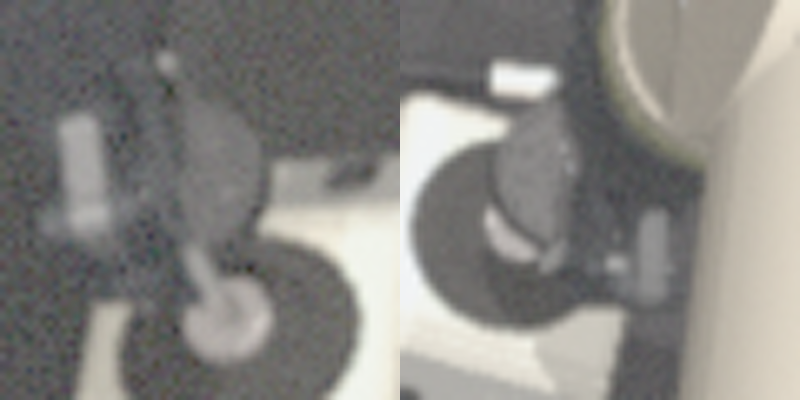

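The disc looks about level, with its side rim a thin arc on the lower edge. I'll compare its visible outline with the projected rim.

```bash
python3 -c "
from h import *
p=get_obs()['position'];a=np.radians(np.arange(0,360,20))
S=cv2.imread('pics/v5.png')
for n,x,y,d in(('scene',100,195,0),('top',360,145,400)):
    c=camera(n)
    for z,col in((.014,(0,255,0)),(-.002,(0,0,255))):
        for t in a:
            q=(px(c,p+[.03*np.cos(t),.03*np.sin(t),z])-[x,y]+.5)*6.667+[d,0]
            cv2.circle(S,tuple(int(v) for v in q),2,col,-1)
cv2.imwrite('pics/v6.png',S)"
```

```text
(no output)
```

View pics/v6.png

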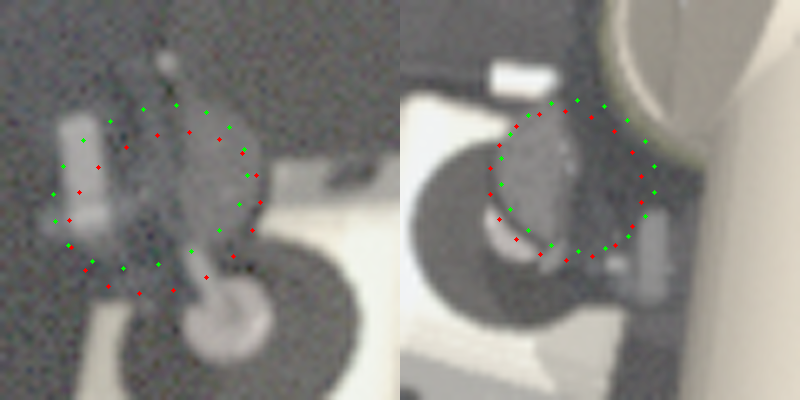

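The top-view outline agrees with a level, centred disc. The scene offset is about the known 2–3 mm camera bias. Descending onto the stud.

```bash
python3 -m inch '[{"slide":[0.0005,-0.001,-0.02],"yaw":0},{"slide":[0.0005,-0.001,-0.03],"yaw":0},{"slide":[0.0005,-0.001,-0.036],"yaw":0},{"slide":[0.0005,-0.001,-0.038],"yaw":0},{"slide":[0.0005,-0.001,-0.04],"yaw":0},{"slide":[0.0005,-0.001,-0.04],"yaw":0},{"slide":[0.0005,-0.001,-0.04],"yaw":0}]'
```

```text
clock: 12.2
position: [0.5471, -0.245, 0.1654]
ee_rot: [0.707, 0.707, 0.0, 0.0]
ft_force: [1.0, 0.8, -1.0]
grip_width: 0.678
grasp_force: 75.3
```

```bash
python3 -m inch '[{"slide":[0,0.0005,-0.003],"yaw":0},{"slide":[0,0.0005,-0.006],"yaw":0},{"slide":[0,0.0005,-0.008],"yaw":0},{"slide":[0,0.0005,-0.009],"yaw":0},{"slide":[0,0.0005,-0.009],"yaw":0}]'
```

```text
clock: 12.62
position: [0.5467, -0.2452, 0.1557]
ee_rot: [0.708, 0.707, -0.0, 0.0]
ft_force: [-1.6, -3.7, 0.7]
grip_width: 0.68
grasp_force: 75.3
```

```bash
python3 -m inch '[{"slide":[-0.0003,-0.001,0],"yaw":0},{"slide":[-0.0003,-0.001,-0.001],"yaw":0},{"slide":[-0.0003,-0.001,-0.002],"yaw":0},{"slide":[-0.0003,-0.001,-0.003],"yaw":0},{"slide":[-0.0003,-0.001,-0.003],"yaw":0},{"slide":[-0.0003,-0.001,-0.003],"yaw":0}]'
```

```text
clock: 13.12
position: [0.5467, -0.2455, 0.153]
ee_rot: [0.707, 0.707, 0.0, 0.0]
ft_force: [-1.5, -2.0, 2.2]
grip_width: 0.68
grasp_force: 75.3
```

```bash
python3 -m inch '[{"slide":[0,-0.0005,-0.001],"yaw":0},{"slide":[0,-0.0005,-0.002],"yaw":0},{"slide":[0,-0.0005,-0.003],"yaw":0},{"slide":[0,-0.0005,-0.004],"yaw":0},{"slide":[0,-0.0005,-0.005],"yaw":0},{"slide":[0,-0.0005,-0.005],"yaw":0},{"slide":[0,-0.0005,-0.005],"yaw":0},{"slide":[0,-0.0005,-0.005],"yaw":0}]'
```

```text
clock: 13.78
position: [0.5468, -0.2458, 0.1498]
ee_rot: [0.707, 0.707, 0.0, 0.0]
ft_force: [-8.5, 1.4, 19.4]
grip_width: 0.679
grasp_force: 77.6
```

```bash
python3 -m inch '[{"slide":[0,0,0],"yaw":0},{"slide":[0,0,0],"yaw":0},{"slide":[0,0,0],"yaw":0},{"slide":[0,0,0],"yaw":0},{"slide":[0,0,0],"yaw":0},{"slide":[0,0,0],"yaw":0}]'
python3 -c "
from h import *
a=cv2.resize(snap('scene','s7.png')['frame'][195:270,90:190],(400,300));b=cv2.resize(snap('scene','s8.png')['frame'][140:290,220:420],(400,300))
cv2.imwrite('pics/v7.png',np.uint8(255*(np.hstack([a,b])[:,:,::-1]/255.)**.6))"
```

```text
clock: 14.28
position: [0.5468, -0.2458, 0.1498]
ee_rot: [0.707, 0.707, 0.0, 0.0]
ft_force: [-9.0, 2.4, 20.1]
grip_width: 0.678
grasp_force: 77.6
```

View pics/v7.png

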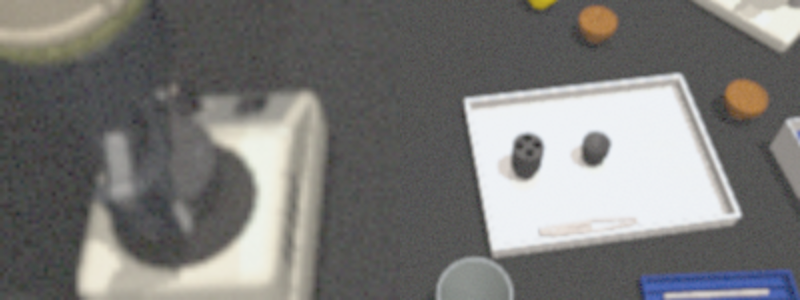

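The platform sits low over the boot with the flange hidden. Height and force both indicate the stud is on its stop. The cup stands upright at (595,148), and the insert and forceps are in place.

```bash
python3 -c "
from workcell import *
print(hand_in())"
```

```text
the job is handed in; nothing more can be done
None
```

I handed the job in at about 14 s: the cup head stands upright and released in the pan, and the platform head is fitted on the stud and still held pressed down at about 20 N. By the tool height the stud is fully down; the hand-in gave no verdict.

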